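# Let the thick bar weight roll into the tray

## Robot

A 6-joint arm with a two-finger parallel gripper is mounted at the origin on the work surface. World frame = base frame: x ahead of the robot, y to its left, z up, the work surface at z = 0. Lengths are in m, angles in rad, forces in N, time in s.
With the tool pointing down it reaches from about 0.35 to 0.85 m from the base axis. Payload 8.1 kg.
Tool frame: the origin (TCP) lies midway between the tips of the shut fingers; the grasp point (between the pads) lies robot.grasp_offset behind it (robot.grasp_offset is the distance from the TCP to the grasp point, in m); z points along the fingers, y is the direction in which the jaws open and shut (so a half turn about z gives the same grasp; the last joint's range is limited). The gripper opens to 93 mm and grips with 3 to 60 N. Pads are 15 mm wide; open, the fingers measure 128 mm over their backs; the gripper's body (75 mm by 188 mm) begins 65 mm behind the grasp point.
Start: joints at [-1.27, 0.13, 1.488, -0, 1.523, -0.085], TCP at [0.226, -0.556, 0.219] pointing down, gripper open.
Joint ranges: [-2.96, 2.96], [-0.89, 2.26], [0.02, 2.5], [-1.34, 4.48], [0, 2.73], [-2.66, 2.66]. Speed limits (rad/s): [2.39, 2.39, 2.79, 3.14, 3.14, 3.14].

## Interface

Orientations are given as a rotation vector (axis times angle).
In Python, from plant import robot gives the robot as it stands.
- The arm moves only by the shell command python3 -m handwheel 'ROWS' [OPENING] [FORCE]. ROWS is text: rows parted by semicolons, each of 6 numbers parted by spaces: the shift along the world's x, y, z each as a share of 0.3 m, from -1 to 1, then the turn, a rotation vector about the world's x, y, z each as a share of 45 degrees, from -1 to 1. A call has 1 to 5 rows; each row is the pose to reach, as a shift and turn from the pose commanded when the call began; what a row does not reach only later rows make up. A row lasts 1/10 s, in which the tool goes at most 50 mm and 8.59 degrees, less where a joint would pass 70% of its speed; a pose out of reach is approached as far as the arm can. A call with a number of a shift or a turn outside -1 to 1 is refused whole. A call with a gripper value outside its range is refused whole. OPENING is the closure, from -1 (fully open) to 1 (shut), set as the call begins (- or left out, the last holds). The fingers move at their own pace and stop on an object; FORCE is the grip in N (left out, the last holds). Time passes only in rows, so rows that repeat a pose let the fingers close. It gives the time, the measured TCP pose, the force and the opening at its end, in the units of the state.
- robot.read_state(): the state, without advancing time (a new reading comes with each control period).
- robot.read_camera(name): name is "side" or "top"; returns (picture, depth): 420x560x3 uint8, red, green, blue; 420x560 float32, m along the optical axis (not along the pixel's ray), 0 where there is no reading.
- robot.camera_model(name): a dict with "camera_matrix" (3x3 intrinsics, pixels), "dist" ([k1, k2, p1, p2, k3] as OpenCV has them; the pictures are not rectified), "pose" (4x4, takes a point from camera to world coordinates). Camera axes: x right, y down, z forward; pixel columns grow to the right and rows downward; lengths in m; the calibration is good to about 2 mm. A picture is of the moment at which its call begins. camera_model takes no time and is no camera call.
- robot.close_job(): hands the job in, once; it reports no verdict.
Trained networks look in the newest picture that a camera, given by its name, has taken for a name from the list of things; names that differ only in an ending like _2 or _b are one class to them, and where a whole thing is asked for, a point or a joint stands for the part that bears it (a point fixed in the world has none). Each returns a list of dicts, best first, with "conf" (0 to 1); they miss things now and then, are a little off and sometimes report something else, mostly with a low value. They report only what shows in the picture. A call takes as long as a camera call. They do not tell look-alikes from the thing itself.
- robot.look_for(camera, query): "rect" ([centre column, centre row, width, height] in pixels, round what is visible of it).
- robot.silhouettes(camera, query): "pixels" (420x560 bool, what is visible of it) and "rect" ([centre column, centre row, width, height] in pixels, round what is visible of it).
- robot.tip_of(camera, query): "at" ([row, column] in pixels: a listed point, or the origin of a listed thing).
The state is a dict: "t": time; "q": joint angles; "dq": joint speeds; "joint_torque": joint torques, N m; "tool_pos": TCP position; "orientation": TCP orientation; "force": force on the tool from outside, world axes, zero at the start; "wrist_torque": the same for the moment, N m; "opening": finger opening in m.
Only numpy, scipy, OpenCV 4.12 (cv2) and the standard library are available. Lean on these libraries where they do the work, as an engineer would, in place of code of your own. Each camera call takes 0.05 s, during which the arm holds its last target.

## Task

Without touching the weights themselves, let the thicker of the two round bar weights roll out of the rack into the sliding catch tray: first push the tray sideways with the fingertips, fully to its stop, so that it stands in line with that weight's chute, then press down the pad of that chute's rocking lever so the gate lifts, and keep it down until the weight has rolled into the tray. Then let the lever come up so the gate is shut again; do not open the other chute, do not lift anything, and leave everything else on the bench where it is.

Things in the scene. Friction and masses are not known exactly. Their poses are not given: they have to be found in the camera images.
- rack: fixed wooden rack with two sloping chutes side by side; origin on the table under the gates, x level, downhill along the chutes, y to the left looking downhill, z up. Chutes: centre lines at y = +41 and -41 mm, 50 mm wide, 12 degree fall from x = -160 mm to the open foot at x = +25 mm (floor 45 mm above the table), walls 24 mm high. Beyond the foot a shelf carries the sliding tray
- thick_weight: the thicker round brass bar weight, 36 mm diameter, 44 mm long, lying across one chute behind its gate (which chute varies); origin at its centre, y along its axis, the frame turns as it rolls. About 0.37 kg
- thin_weight: the thinner round brass bar weight, 26 mm diameter, 44 mm long, in the other chute; origin at its centre, y along its axis. About 0.20 kg
- tray (a joint): slide of the catch tray in m along rack y: +0.040 = at its stop, in line with the left (+y) chute; -0.040 = at its stop, in line with the right (-y) chute; near 0 = between them. Moves with about 1.5 N plus light damping, stays where it is left
- tray_in (a point): centre of the inner floor of the grey metal catch tray, 18 mm above the table and 78 mm from the rack origin along rack x; axes as the rack's; moves with the tray. Outside 120 mm (rack x) by 78 mm (rack y), walls 4 mm: side walls' outer faces 39 mm to either side of this point. Side and far walls stand from 11 to 55 mm above the table, the near wall (under the chutes) to 32 mm
- lever_left (a joint): angle of the left (+y) steel rocking lever in rad: 0 = gate down (shut), grows as its outer pad is pressed down, hard stop at 0.50. The gate clears the thick weight from about 0.40. Sprung: about 2 N on the pad to start, 6 N at the stop; it swings shut by itself when let go
- lever_right (a joint): the same for the right (-y) lever
- pad_left (a point): centre of the top of the round black rubber press pad, 40 mm across, at the outer end of the left lever: 195 mm from the rack's middle line at rack x = 6 mm, 96 mm above the table when shut; goes down about 35 mm to the stop, nearly straight (under 6 mm sideways). Lever pivot 70 mm inboard of it
- pad_right (a point): the same on the right (-y) lever
- gate_left (a point): middle of the lower edge of the left steel gate blade (24 mm wide, 6 mm thick) that hangs in the left chute from the inner end of the left lever, 85 mm inboard of the pivot; shut it stands 59 mm above the table, 9 mm over the chute floor
- gate_right (a point): the same for the right (-y) gate
- spool: bystander: wooden thread spool, 36 mm across, 42 mm tall, standing; origin at its underside
- block_weight: bystander: square dark steel weight 50 x 50 x 30 mm with a brass knob to 52 mm height; origin at its underside
- paste_jar: bystander: jar, 60 mm across, 75 mm tall, standing; origin at its underside
- folder: bystander: white bone folder, 140 x 22 x 5 mm, lying flat; origin at its underside
- brush: bystander: brush lying flat; origin at its underside or handle axis
- book: bystander: grey cloth-bound book, 170 x 240 x 42 mm, lying flat; origin at its underside
Not all that is in view belongs to the job. What is shaped like the thick_weight but red is not meant. What is shaped like the thin_weight but blue is not meant.

How it is judged:
By the outcome, as a careful person would: the job done as asked, in the order asked, and still so for the second after the job is handed in, with the robot touching nothing.
It also fails if it takes over 40 s, if anything falls off the work surface, if the arm or the gripper's body presses on something with over 40 N, if the wrist force passes 120 N, or if a joint passes its speed limit or range.

## Working session

There is one attempt and no reset: what is moved stays moved. The work goes in short steps, Python scripts to look and compute and a shell command to move; the robot and the scene stay as the last step left them, time stands still between calls to the robot, and variables do not carry over. Pictures are saved under pics/ and viewed, and the job is handed in when it is done.

```bash
mkdir -p pics; ls
python3 - <<'E'
from plant import robot
import cv2
s=robot.read_state();print(s['t'],s['tool_pos'],s['orientation'],s['opening'],s['force'],robot.grasp_offset)
for c in ['top','side']:
    p,d=robot.read_camera(c);cv2.imwrite(f'pics/{c}0.png',p[:,:,::-1])
    print(c,robot.camera_model(c)['pose'].round(3) if hasattr(robot.camera_model(c)['pose'],'round') else robot.camera_model(c)['pose'])
    for q in ['rack','thick_weight','thin_weight','tray']:
        print(q,[(round(r['conf'],2),[round(float(v)) for v in r['rect']]) for r in robot.look_for(c,q)][:3])
    for q in ['rack','thick_weight','thin_weight','tray_in','pad_left','pad_right','gate_left','gate_right']:
        print(q,[(round(r['conf'],2),r['at']) for r in robot.tip_of(c,q)][:3])
E
```

```text
pics
0.0 [ 0.22562314 -0.55535482  0.21760409] [-3.08156259e+00 -6.01963015e-01  3.65844780e-04] 0.09277047169295144 [ 0.13023538  0.44524054 -0.3207006 ] 0.0188
top [[ 0.003 -0.989  0.146  0.32 ]
 [-1.    -0.002  0.007  0.038]
 [-0.007 -0.146 -0.989  1.418]
 [ 0.     0.     0.     1.   ]]
rack [(0.94, [299, 220, 161, 117])]
thick_weight [(0.68, [285, 223, 16, 18]), (0.5, [196, 243, 15, 14]), (0.2, [447, 231, 50, 61])]
thin_weight [(0.7, [316, 219, 17, 10]), (0.47, [352, 291, 19, 11])]
tray [(0.91, [294, 188, 31, 39])]
rack [(0.89, [217.8, 300.2])]
thick_weight [(0.74, [244.3, 194.6]), (0.6, [220.8, 280.9])]
thin_weight [(0.71, [219.2, 313.0]), (0.7, [188.0, 218.3]), (0.5, [290.0, 350.3])]
tray_in [(0.86, [193.4, 294.0])]
pad_left [(0.86, [215.0, 224.3])]
pad_right [(0.58, [202.7, 365.3])]
gate_left [(0.86, [214.1, 279.7])]
gate_right [(0.74, [213.1, 309.4])]
side [[ 0.959 -0.216  0.183  0.231]
 [-0.283 -0.749  0.599 -0.97 ]
 [ 0.007 -0.627 -0.779  1.398]
 [ 0.     0.     0.     1.   ]]
rack [(0.75, [274, 245, 115, 109])]
thick_weight [(0.63, [265, 237, 17, 16])]
thin_weight [(0.62, [277, 258, 17, 16])]
tray [(0.89, [298, 243, 42, 34])]
rack [(0.94, [260.0, 273.9])]
thick_weight [(0.68, [238.1, 263.4])]
thin_weight [(0.66, [255.4, 274.1]), (0.59, [382.7, 301.9])]
tray_in [(0.64, [249.2, 302.3]), (0.58, [239.1, 272.0]), (0.22, [198.7, 255.3])]
pad_left [(0.72, [197.4, 256.2]), (0.52, [313.7, 254.5])]
pad_right [(0.85, [289.2, 305.0])]
gate_left [(0.84, [236.9, 271.5])]
gate_right []
```

Run:
```python
import cv2,numpy as np
p=cv2.imread('pics/top0.png');cv2.imwrite('pics/top0z.png',cv2.resize(p[140:310,170:430],None,fx=3,fy=3,interpolation=cv2.INTER_CUBIC))
p=cv2.imread('pics/side0.png');cv2.imwrite('pics/side0z.png',cv2.resize(p[170:340,190:390],None,fx=3.5,fy=3.5,interpolation=cv2.INTER_CUBIC))
```

```text
(no output)
```

View pics/top0.png

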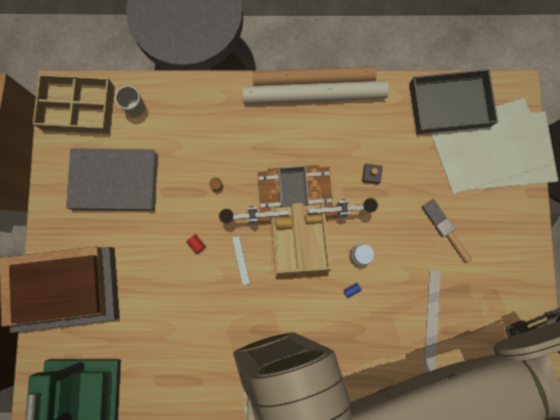

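View pics/side0.png

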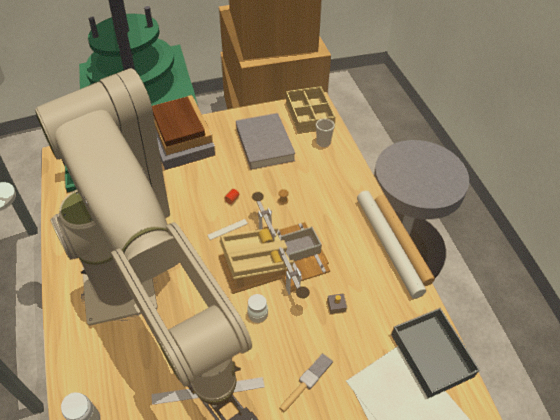

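```bash
ls pics
```

```text
side0.png
side0z.png
top0.png
top0z.png
```

View pics/top0z.png

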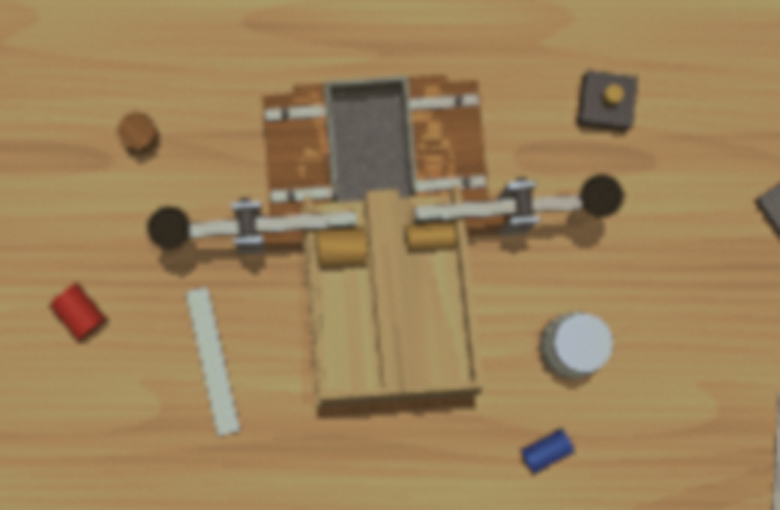

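View pics/side0z.png

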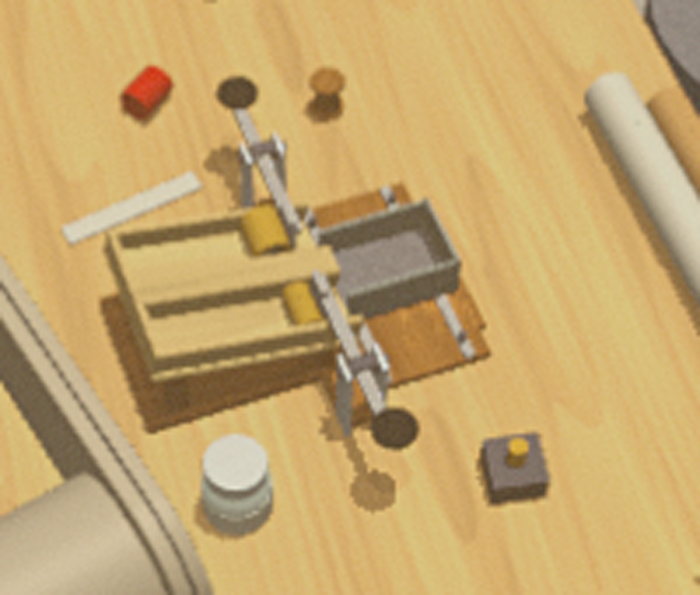

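The top image shows the thick weight in the left chute, at about (285,222), and the tray between the two chutes at (293,187). The left pad is at (226,215) and the right pad at (371,205). Next I'll measure these.

```bash
cat > h.py <<'E'
import numpy as np,cv2
from plant import robot
def ray(c,u,v):
    m=robot.camera_model(c);K=np.array(m['camera_matrix'],float);T=np.array(m['pose'])
    n=cv2.undistortPoints(np.array([[[u,v]]],float),K,np.array(m['dist'],float))[0,0]
    return T[:3,3],T[:3,:3]@np.array([n[0],n[1],1.])
def at_z(c,u,v,z):
    o,d=ray(c,u,v);return o+d*(z-o[2])/d[2]
def at_depth(c,u,v,D):
    o,d=ray(c,u,v);return o+d*D
def proj(c,P):
    m=robot.camera_model(c);K=np.array(m['camera_matrix'],float);T=np.linalg.inv(np.array(m['pose']))
    r,_=cv2.Rodrigues(T[:3,:3]);return cv2.projectPoints(np.array(P,float).reshape(-1,1,3),r,T[:3,3],K,np.array(m['dist'],float))[0][:,0]
E
python3 - <<'E'
from h import *
D={}
for c in ['top','side']:
    p,D[c]=robot.read_camera(c)
    for q in ['pad_left','pad_right']:
        # dark blob centroid from silhouettes? use tip
        r=robot.tip_of(c,q)
        for x in r[:2]:
            v,u=x['at'];dd=D[c][int(round(v)),int(round(u))]
            print(c,q,round(x['conf'],2),(u,v),at_z(c,u,v,.096).round(4),at_depth(c,u,v,dd).round(4))
    for q in ['tray_in']:
        for x in robot.tip_of(c,q)[:1]:
            v,u=x['at'];print(c,q,(u,v),at_z(c,u,v,.018).round(4),at_depth(c,u,v,D[c][int(round(v)),int(round(u))]).round(4))
    # dark pad centroid
    g=p.astype(int).max(2)
    for u0,v0 in ([(226,215),(371,205)] if c=='top' else [(257,197),(303,292)]):
        w=g[v0-14:v0+15,u0-14:u0+15]
        n,l,s,cc=cv2.connectedComponentsWithStats((w<65).astype(np.uint8)); 
        k=l[14,14]; u,v=cc[k]+[u0-14,v0-14]
        print(c,'blob',s[k],(u,v),at_z(c,u,v,.093).round(4), 'depth z',at_depth(c,u0,v0,D[c][v0,u0]).round(4))
s=robot.silhouettes('top','tray')[0]['pixels'];v,u=np.nonzero(s)
P=np.array([at_depth('top',a,b,D['top'][b,a]) for a,b in zip(u,v)])
m=(P[:,2]>.045);print('rim',m.sum(),P[m].min(0),P[m].max(0)); m=P[:,2]<.025;print('floor',m.sum(),P[m].min(0),P[m].max(0),P[m].mean(0))
print(robot.read_state()['t'])
E
```

```text
top pad_left 0.9 (228.0, 215.9) [0.4929 0.1609 0.096 ] [0.4926 0.1607 0.098 ]
top pad_right 0.6 (366.8, 203.3) [ 0.528  -0.2123  0.096 ] [ 0.5292 -0.2138  0.0881]
top tray_in (294.8, 191.4) [ 0.5743 -0.0222  0.018 ] [ 0.5751 -0.0224  0.0139]
top blob [  8   9  12  13 128] (np.float64(225.828125), np.float64(215.703125)) [0.4938 0.167  0.093 ] depth z [0.4954 0.1664 0.0949]
top blob [  7   8  13  13 130] (np.float64(369.9230769230769), np.float64(204.9)) [ 0.5241 -0.2211  0.093 ] depth z [ 0.5233 -0.2233  0.0967]
side pad_left 0.56 (256.7, 197.4) [0.4927 0.1597 0.096 ] [0.4924 0.1587 0.0972]
side pad_right 0.6 (303.5, 291.5) [ 0.529 -0.223  0.096] [ 0.5294 -0.2219  0.0942]
side tray_in (303.1, 247.0) [ 0.5968 -0.0191  0.018 ] [ 0.5956 -0.0223  0.0225]
side blob [  0   0  29  29 841] (np.float64(257.0), np.float64(197.0)) [0.4947 0.1637 0.093 ] depth z [0.4936 0.1594 0.098 ]
side blob [  0   0  29  29 841] (np.float64(303.0), np.float64(292.0)) [ 0.5278 -0.2224  0.093 ] depth z [ 0.5282 -0.2214  0.0911]
rim 439 [0.31959691 0.0023049  0.08110338] [0.5121576  0.18533911 1.41812102]
floor 30 [ 0.48461548  0.08830765 -0.00664845] [0.52878791 0.19571148 0.02355939] [0.5083673  0.16146564 0.00154764]
1.75
```

```bash
python3 -m handwheel '0.5 0.6 0 0 0 -0.387;0.5 0.6 0 0 0 -0.387;0.5 0.6 0 0 0 -0.387;0.5 0.6 0 0 0 -0.387;0.5 0.6 0 0 0 -0.387' 1 20
```

```text
t: 2.25
tool_pos: [0.3773, -0.3736, 0.2188]
orientation: [-3.139, -0.13, -0.001]
force: [0.4, -0.3, -0.2]
opening: 0.0576
```

Run:
```python
from h import *
# check rack model vs picture
th=.0816;O=np.array([.5035,-.029,0]);R=np.array([[np.cos(th),-np.sin(th),0],[np.sin(th),np.cos(th),0],[0,0,1]])
pts={'tray':[(18,-39,32),(138,-39,55),(138,39,55),(18,39,32)],'foot':[(25,66,69),(25,16,69),(25,-66,69)],'back':[(-160,66,108),(-160,-66,108)],'pad':[(6,195,96),(6,-195,96)],'gate':[(0,41,59),(0,-41,59)]}
for c in ['top','side']:
    p=cv2.imread(f'pics/{c}0.png');p=cv2.resize(p,None,fx=3,fy=3,interpolation=cv2.INTER_CUBIC)
    for k,v in pts.items():
        for u in proj(c,[O+R@(np.array(a)/1000) for a in v]): cv2.circle(p,tuple(int(round(t)) for t in u*3+1),3,(255,0,255),1)
    cv2.imwrite(f'pics/ov_{c}.png',p[420:930,510:1290] if c=='top' else p[510:1020,570:1170])
```

```text
(no output)
```

View pics/ov_top.png

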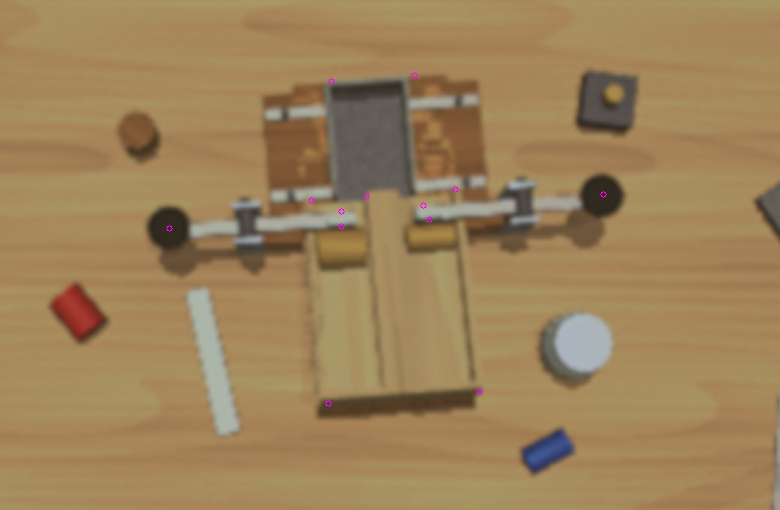

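View pics/ov_side.png

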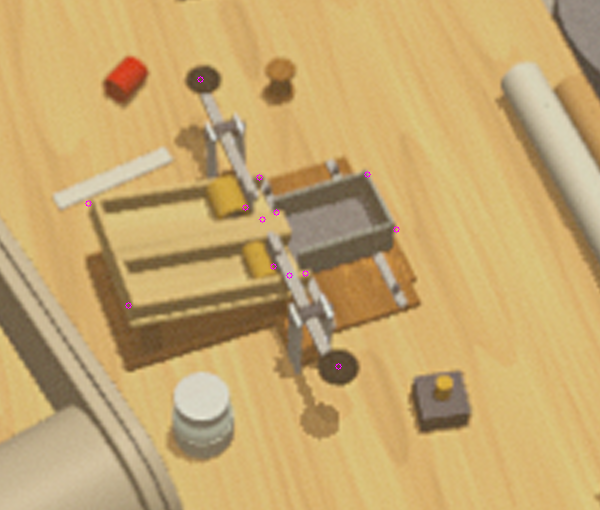

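```bash
python3 -m handwheel '0.5 0.6 0 0 0 0.0;0.5 0.6 0 0 0 0;0.5 0.6 0 0 0 0;0.5 0.6 0 0 0 0;0.5 0.6 -0.1 0 0 0' 1 20; python3 -m handwheel '0.22 0.27 -0.1 0 0 0;0.22 0.27 -0.1 0 0 0;0.22 0.27 -0.25 0 0 0;0.22 0.27 -0.3 0 0 0;0.22 0.27 -0.3 0 0 0'
```

```text
t: 2.75
tool_pos: [0.5303, -0.1944, 0.1934]
orientation: [3.135, 0.131, 0.013]
force: [0.8, 0.4, -0.1]
opening: 0.0179
t: 3.25
tool_pos: [0.5889, -0.1142, 0.095]
orientation: [-3.137, -0.129, 0.011]
force: [-1.0, -0.7, -0.2]
opening: 0.0007
```

```bash
python3 -m handwheel '0.02 0.0 -0.08 0 0 0;0.02 0.0 -0.15 0 0 0;0.02 0.0 -0.19 0 0 0;0.02 0 -0.19 0 0 0'
python3 - <<'E'
from h import *
for c in ['top','side']:
    p,d=robot.read_camera(c);b=(slice(140,310),slice(170,430)) if c=='top' else (slice(170,340),slice(190,390))
    cv2.imwrite(f'pics/{c}1.png',cv2.resize(p[b][:,:,::-1],None,fx=3,fy=3))
E
```

```text
t: 3.65
tool_pos: [0.5968, -0.1158, 0.0413]
orientation: [-3.139, -0.126, 0.003]
force: [0.2, -0.5, -0.2]
opening: 0.0009
```

View pics/side1.png

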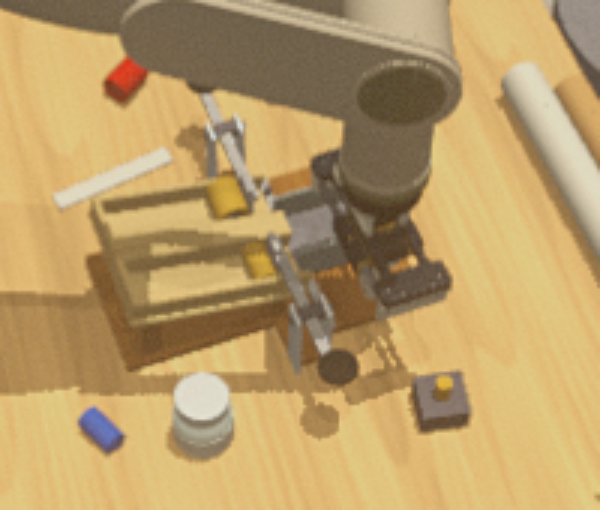

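View pics/top1.png

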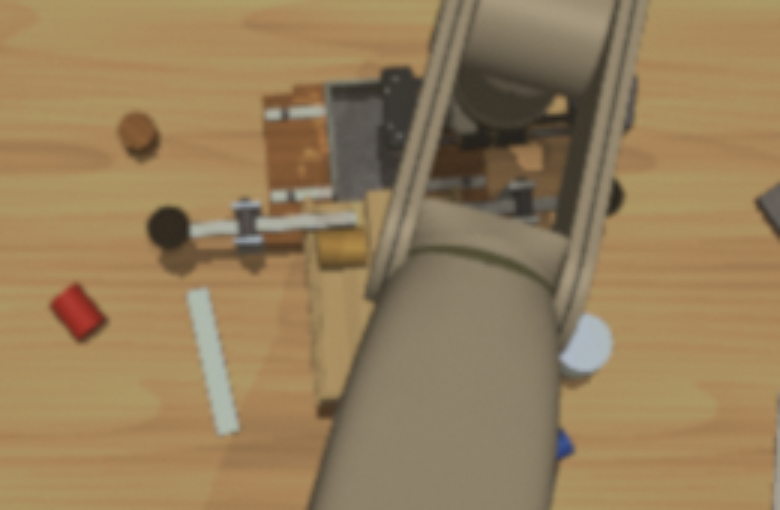

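```bash
python3 -m handwheel '-0.003 0.035 0 0 0 0;-0.006 0.07 0 0 0 0;-0.008 0.1 0 0 0 0;-0.011 0.135 0 0 0 0;-0.014 0.17 0 0 0 0'; python3 -m handwheel '-0.001 0.015 0 0 0 0;-0.002 0.03 0 0 0 0;-0.003 0.04 0 0 0 0;-0.004 0.05 0 0 0 0'
```

```text
t: 4.25
tool_pos: [0.5937, -0.0629, 0.0419]
orientation: [3.139, 0.129, 0.001]
force: [0.4, -1.7, 0.6]
opening: 0.0005
t: 4.65
tool_pos: [0.5926, -0.0489, 0.0418]
orientation: [3.139, 0.128, 0.001]
force: [0.7, -0.9, 1.1]
opening: 0.0006
```

```bash
python3 -m handwheel '-0.001 0.01 0 0 0 0;-0.002 0.02 0 0 0 0;-0.002 0.025 0 0 0 0;-0.002 0.03 0 0 0 0'; python3 -m handwheel '-0.001 0.007 0 0 0 0;-0.001 0.007 0 0 0 0'
```

```text
t: 5.05
tool_pos: [0.5917, -0.0398, 0.0416]
orientation: [-3.139, -0.128, 0.0]
force: [0.3, -1.8, 0.2]
opening: 0.0004
t: 5.25
tool_pos: [0.5914, -0.0375, 0.0415]
orientation: [-3.139, -0.129, 0.0]
force: [1.0, -0.3, -0.3]
opening: 0.0003
```

```bash
python3 -m handwheel '-0.001 0.008 0 0 0 0;-0.001 0.015 0 0 0 0;-0.001 0.015 0 0 0 0'
```

```text
t: 5.55
tool_pos: [0.5911, -0.0345, 0.0415]
orientation: [3.137, 0.128, -0.0]
force: [1.2, -7.9, -0.5]
opening: 0.0002
```

```bash
python3 -m handwheel '-0.001 0.008 0 0 0 0;-0.001 0.015 0 0 0 0;-0.001 0.015 0 0 0 0'
```

```text
t: 5.85
tool_pos: [0.5912, -0.0342, 0.0418]
orientation: [3.131, 0.126, 0.0]
force: [2.0, -24.9, -2.3]
opening: 0.0003
```

The force climbed to 25 N with no further movement, so the tray is at its stop. I'll back off, lift and check.

```bash
python3 -m handwheel '0.002 -0.03 0 0 0 0;0.005 -0.06 0 0 0 0;0.008 -0.1 0 0 0 0;0.008 -0.1 0.15 0 0 0;0.008 -0.1 0.3 0 0 0'; python3 -m handwheel '0 -0.1 0.15 0 0 0;0 -0.2 0.4 0 0 0;0 -0.35 0.4 0 0 0;0 -0.4 0.4 0 0 0'
python3 - <<'E'
from h import *
for c in ['top','side']:
    p,d=robot.read_camera(c);b=(slice(140,310),slice(170,430)) if c=='top' else (slice(170,340),slice(190,390))
    cv2.imwrite(f'pics/{c}2.png',cv2.resize(p[b][:,:,::-1],None,fx=3,fy=3))
E
```

```text
t: 6.35
tool_pos: [0.5914, -0.059, 0.1304]
orientation: [-3.137, -0.128, 0.008]
force: [1.5, 0.5, 0.0]
opening: 0.0002
t: 6.75
tool_pos: [0.5948, -0.1815, 0.2567]
orientation: [3.136, 0.129, 0.01]
force: [0.1, -0.3, -0.5]
opening: -0.0003
```

View pics/side2.png

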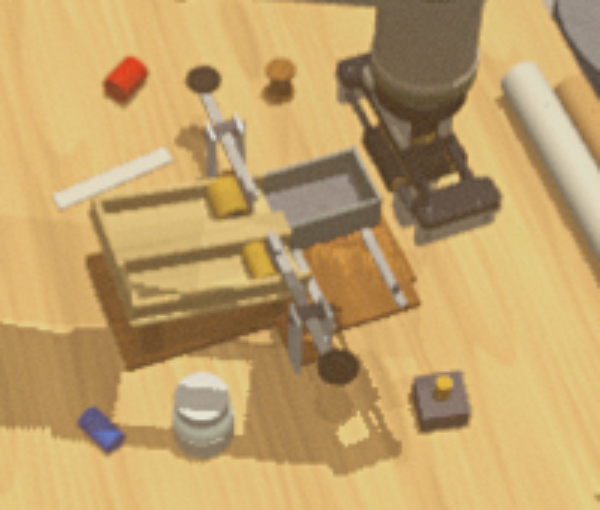

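View pics/top2.png

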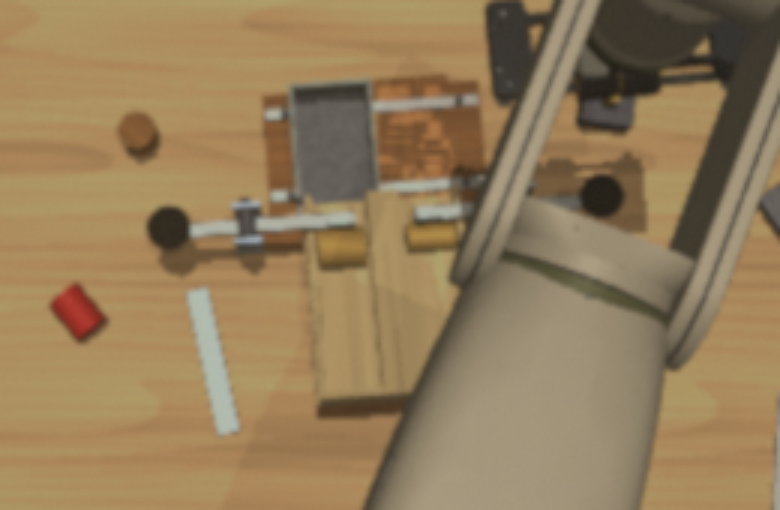

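Run:
```python
from h import *
p,d=robot.read_camera('top')
for u,v in [(252,208),(252,211),(252,214),(252,218),(262,213),(280,213),(226,215),(225,214),(227,217)]: print((u,v),at_depth('top',u,v,d[v,u]).round(3))
print(np.round(robot.read_state()['q'],2))
```

```text
(252, 208) [0.515 0.097 0.093]
(252, 211) [0.506 0.097 0.096]
(252, 214) [0.499 0.097 0.091]
(252, 218) [0.488 0.097 0.087]
(262, 213) [0.502 0.07  0.088]
(280, 213) [0.5   0.021 0.101]
(226, 215) [0.496 0.166 0.094]
(225, 214) [0.498 0.169 0.095]
(227, 217) [0.49  0.164 0.095]
[-0.38  0.17  1.38  0.    1.59  1.11]
```

```bash
python3 -m handwheel '-0.17 0.58 0 0 0 1;-0.17 0.58 0 0 0 1;-0.17 0.58 0 0 0 1;-0.17 0.58 0 0 0 1;-0.17 0.58 0 0 0 1'; python3 -m handwheel '-0.17 0.58 0 0 0 1;-0.17 0.58 0 0 0 1;-0.17 0.58 0 0 0 1;-0.17 0.58 0 0 0 1;-0.17 0.58 -0.15 0 0 1'
```

```text
t: 7.4
tool_pos: [0.5406, 0.0003, 0.2508]
orientation: [-2.864, -1.285, 0.001]
force: [-0.1, -1.4, 0.6]
opening: 0.0005
t: 7.9
tool_pos: [0.4929, 0.1749, 0.212]
orientation: [2.193, 2.244, 0.016]
force: [1.7, 0.4, 0.7]
opening: 0.0005
```

```bash
python3 -m handwheel '0.005 -0.033 -0.1 0 0 0.05;0.005 -0.033 -0.2 0 0 0.05;0.005 -0.033 -0.27 0 0 0.05;0.005 -0.033 -0.29 0 0 0.05;0.005 -0.033 -0.29 0 0 0.05'
python3 - <<'E'
from h import *
for c in ['top','side']:
    p,d=robot.read_camera(c);b=(slice(140,310),slice(170,430)) if c=='top' else (slice(170,340),slice(190,390))
    cv2.imwrite(f'pics/{c}3.png',cv2.resize(p[b][:,:,::-1],None,fx=3,fy=3))
E
```

```text
t: 8.4
tool_pos: [0.4913, 0.1597, 0.1182]
orientation: [-2.162, -2.276, 0.004]
force: [-0.4, 0.1, 0.7]
opening: 0.0005
```

View pics/side3.png

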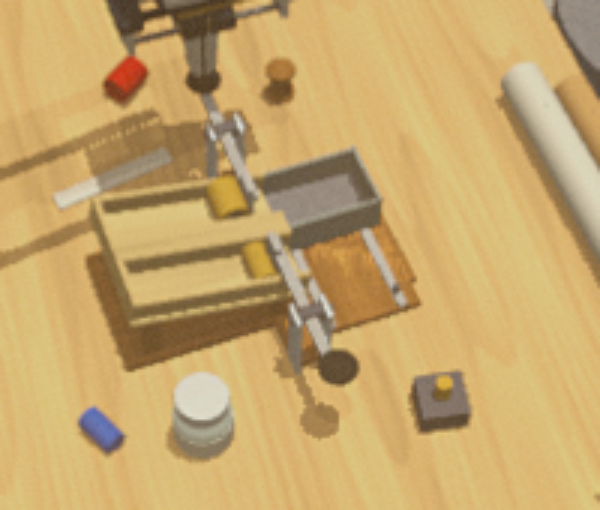

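View pics/top3.png

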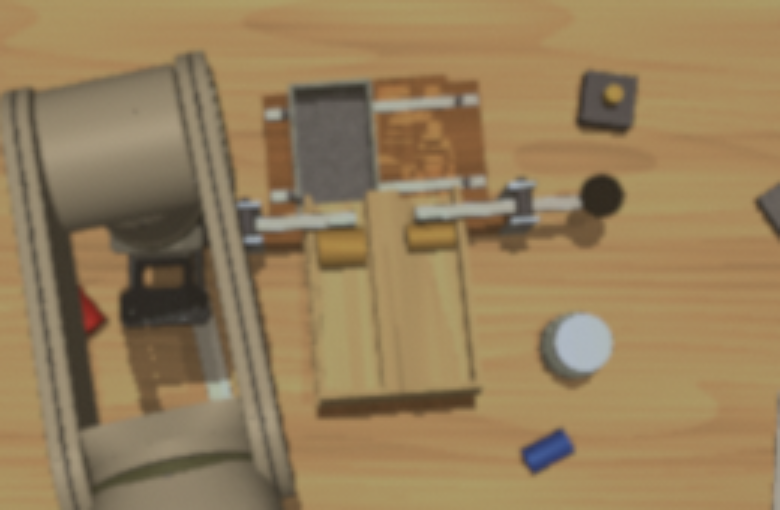

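```bash
python3 -m handwheel '0.008 0.015 -0.04 0 0 0;0.008 0.015 -0.08 0 0 0;0.008 0.015 -0.11 0 0 0;0.008 0.015 -0.14 0 0 0;0.008 0.015 -0.165 0 0 0'; python3 -m handwheel '0 0 -0.01 0 0 0;0 0 -0.02 0 0 0;0 0 -0.025 0 0 0'
python3 - <<'E'
from h import *
for c in ['side']:
    p,d=robot.read_camera(c);b=(slice(140,310),slice(170,430)) if c=='top' else (slice(170,340),slice(190,390))
    cv2.imwrite(f'pics/{c}4.png',cv2.resize(p[b][:,:,::-1],None,fx=3,fy=3))
E
```

```text
t: 9.0
tool_pos: [0.4959, 0.1635, 0.07]
orientation: [2.164, 2.276, 0.001]
force: [0.3, -2.2, 6.9]
opening: 0.0007
t: 9.3
tool_pos: [0.4962, 0.1632, 0.0647]
orientation: [2.164, 2.275, 0.0]
force: [-9.8, -4.7, 32.0]
opening: 0.0008
```

View pics/side4.png

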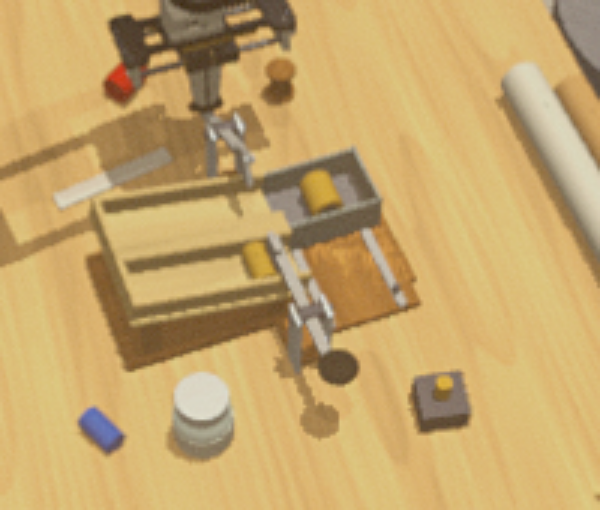

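The lever is at its stop, and the weight is in the tray at (322,190) in the zoomed picture. I'll ease off slightly, let it settle, then lift.

```bash
python3 -m handwheel '0 0 0.015 0 0 0;0 0 0.015 0 0 0;0 0 0.015 0 0 0;0 0 0.015 0 0 0;0 0 0.015 0 0 0'; python3 -m handwheel '0 0 0.03 0 0 0;0 0 0.06 0 0 0;0 0 0.09 0 0 0;0 0 0.12 0 0 0;0 0 0.15 0 0 0';python3 -m handwheel '0 0 0.1 0 0 0;0 0 0.2 0 0 0;0 0.1 0.3 0 0 0;0 0.3 0.3 0 0 0;0 0.4 0.3 0 0 0';python3 -m handwheel '0 0 0 0 0 0;0 0 0 0 0 0;0 0 0 0 0 0;0 0 0 0 0 0;0 0 0 0 0 0'
python3 - <<'E'
from h import *
for c in ['side','top']:
    p,d=robot.read_camera(c);b=(slice(140,310),slice(170,430)) if c=='top' else (slice(170,340),slice(190,390))
    cv2.imwrite(f'pics/{c}5.png',cv2.resize(p[b][:,:,::-1],None,fx=3,fy=3))
E
```

```text
t: 9.85
tool_pos: [0.4957, 0.1637, 0.0675]
orientation: [2.164, 2.276, 0.001]
force: [-0.3, 0.7, 5.4]
opening: 0.0004
t: 10.35
tool_pos: [0.4947, 0.1633, 0.1122]
orientation: [-2.165, -2.276, 0.002]
force: [0.2, -0.1, 0.1]
opening: 0.0006
t: 10.85
tool_pos: [0.4959, 0.2853, 0.204]
orientation: [2.166, 2.274, 0.004]
force: [0.1, -0.4, -0.4]
opening: 0.0005
t: 11.35
tool_pos: [0.4954, 0.2828, 0.2022]
orientation: [2.166, 2.275, -0.0]
force: [-0.4, -0.7, 0.5]
opening: 0.0008
```

View pics/side5.png

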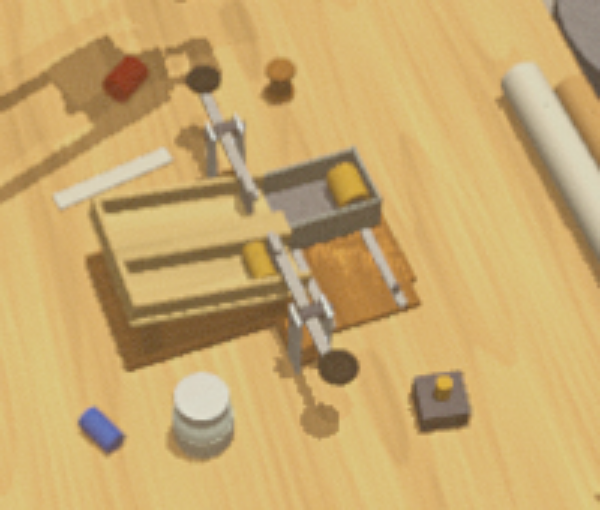

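View pics/top5.png

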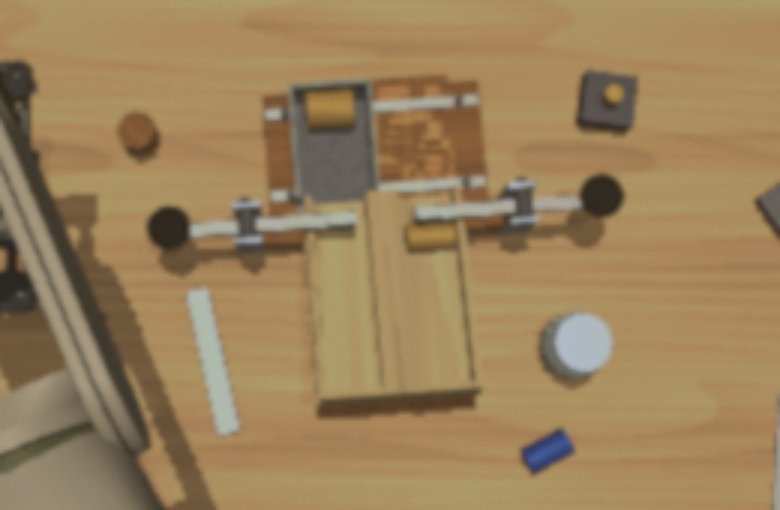

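The thick weight is in the tray at (330,108) in the zoomed top picture. The left lever is back up, the thin weight is still in its chute, and the bystanders haven't moved. I'll let things settle for half a second and hand in.

```bash
python3 -m handwheel '0 0 0 0 0 0;0 0 0 0 0 0;0 0 0 0 0 0;0 0 0 0 0 0;0 0 0 0 0 0'
python3 - <<'E'
from h import *
p,d=robot.read_camera('top')
for u,v in [(226,215),(371,205),(280,176)]: print(at_depth('top',u,v,d[v,u]).round(3))
print([(round(x['conf'],2),x['at']) for x in robot.tip_of('top','thick_weight')])
print(robot.close_job())
E
```

```text
t: 11.95
tool_pos: [0.4952, 0.2838, 0.2021]
orientation: [-2.165, -2.277, 0.0]
force: [0.2, 0.4, 0.2]
opening: 0.0004
[0.495 0.166 0.096]
[ 0.524 -0.224  0.092]
[0.613 0.021 0.049]
[(0.76, [174.9, 279.1]), (0.46, [213.7, 225.8])]
the job is handed in; nothing more can be done
None
```

The thick weight is in the catch tray and its gate is shut again; I handed the job in at about 12 s of the 40 s allowed.

- **Tray:** With the fingers shut, I pushed it left until the force climbed to 25 N and it stopped moving. The pictures then showed it in line with the left chute, where the thick weight was.
- **Lever:** I pressed the left pad down to its stop, with a brief peak of 32 N. The weight had rolled into the tray before I let the lever up, and then I moved the arm clear.
- **Last checks:** The left pad read 96 mm, its shut height. The right pad read 92 mm against the nominal 96 mm, within depth noise, since I never touched it. The thin weight and the bystanders were where they started, and the robot was touching nothing.

None of the checks failed. The final thick-weight search also gave a second, low-confidence hit (0.46) at the left pad, which I took as false.

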